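# Unbolt the battery charging chest

## Robot

A 6-joint arm with a two-finger parallel gripper is mounted at the origin on the work surface. World frame = base frame: x ahead of the robot, y to its left, z up, the work surface at z = 0. Lengths are in m, angles in rad, forces in N, time in s.
With the tool pointing down it reaches from about 0.25 to 0.725 m from the base axis. Payload 4 kg.
Tool frame: the origin (TCP) lies at the very end of the fingers, on their centre line; the grasp point (between the pads) lies 19 mm behind it; z points along the fingers, y is the line along which they close (so a half turn about z gives the same grasp; the last joint's range is limited). The gripper opens to 85 mm and grips with 20 to 120 N. Pads are 22 mm wide; open, the fingers measure 114 mm over their backs; the gripper's body (76 mm by 85 mm) begins 54 mm behind the grasp point. The pads swing forward as they close: fully open they stand 13 mm farther back than shut.
Start: joints at [1.198, 0.241, 0.005, 1.335, 0, 1.571], TCP at [0.182, 0.466, 0.198] pointing down, gripper open.
Joint ranges: [-2.72, 2.72], [-1.05, 1.87], [-1.09, 1.28], [-1.99, 2.15], [-1.42, 1.44], [-3.14, 3.14]. Speed limits (rad/s): [2.79, 2.79, 3.14, 3.14, 3.14, 3.14].

## Interface

Orientations are given as a rotation vector (axis times angle).
In Python, from cell import status, imaging, env gives the robot as it stands. The module is installed in compiled form; this text tells all that it offers.
- The arm moves only by the tool carry_out, never from a script. Its argument "plan" is a list of rows, each an object with "angular": the turn, a rotation vector about the world's x, y, z in degrees, a list of three; "linear": the shift along the world's x, y, z in m, a list of three; "fingers": the closure, from 0 (fully open) to 1 (shut). A call has exactly 8 rows; each row shifts and turns the commanded pose from where the row before left it; what a row does not reach is not made up. A row lasts 1/10 s, in which the tool goes at most 50 mm and 8.59 degrees, less where a joint would pass 70% of its speed; a pose out of reach is approached as far as the arm can. A call is refused whole if a number of a shift passes 0.05 or a number of a turn 8.59, either way. A call with a gripper value outside its range is refused whole. The fingers move at their own pace and stop on an object; "force" is the grip in N (left out, the last holds). Time passes only in rows, so rows that do not move let the fingers close, or fill a call up. It gives the time, the measured TCP pose, the force, the opening and the grip force at its end, in the units of the state.
- status.get_state(): the state, without advancing time (a new reading comes with each control period).
- imaging.get_image(name): name is "side" or "top"; returns the picture (420x560x3 uint8, blue, green, red); there is no depth.
- imaging.camera_model(name): a dict with "intrinsics" (3x3 intrinsics, pixels), "dist" ([k1, k2, p1, p2, k3] as OpenCV has them; the pictures are not rectified), "position" and "attitude" of the camera in the world. Camera axes: x right, y down, z forward; pixel columns grow to the right and rows downward; lengths in m; the calibration is good to about 2 mm. A picture is of the moment at which its call begins. camera_model takes no time and is no camera call.
- env.close_job(): hands the job in; it is judged then, once.
The state is a dict: "time_s": time; "joints": joint angles; "qvel": joint speeds; "joint_torque": joint torques, N m; "eef_pos": TCP position; "tcp_rot": TCP orientation; "wrist_force": force on the tool from outside, world axes, zero at the start; "torque": the same for the moment, N m; "opening": finger opening in m; "gripper_force": force on a finger pad.
Only numpy, scipy, OpenCV 4.12 (cv2) and the standard library are available. Lean on these libraries where they do the work, as an engineer would, in place of code of your own. Each camera call takes 0.05 s, during which the arm holds its last target. There are 200 camera calls.

## Task

The two top leaves of the blue battery chest are held shut by a barrel bolt. Lift the bolt's red-knobbed handle out of its notch, slide the bolt all the way out to the left until it stops, and lay the handle fully down in the second notch there so that the bolt stays withdrawn. Leave the things lying on the chest and around it where they are.

Things in the scene. Friction and masses are not known exactly. Their poses are not given: they have to be found in the camera images.
- chest: fixed blue steel chest with two grey top leaves, 260 (x) x 400 (y) x 120 mm high; origin at the centre of its underside, z up, x away from the robot, y along its length to the robot's left; its yaw varies by up to about 20 degrees. A steel barrel bolt lies on the leaves near the front edge, its axis parallel to the chest's y at chest x = -50, z = 148 mm
- notch_shut (a point): bottom of the notch in which the handle lies at the start, at chest (-80, 50, 156) mm. It is cut 18 mm wide (y) and 18 mm deep, open at the top, in a steel guard plate that stands before the bolt at chest x = -80 mm: 6 mm thick, chest y = 20 to 140 mm, top edge at z = 174 mm. Axes as the chest
- notch_open (a point): bottom of the second, like notch, 60 mm to the left of the first in the same guard plate, at chest (-80, 110, 156) mm: here the handle lies when the bolt is withdrawn. Axes as the chest
- bolt (a joint): slide of the bolt's 16 mm rod along the chest's +y (to the robot's left), m: 0 = shut, 0.060 = fully withdrawn at its end stop, where the handle lines up with the second notch. Friction about 3 N holds it where it is left; it moves only about 4 mm while the handle is in a notch. It runs in two guides (chest y = 10..26 and 134..150 mm) and a keeper (y = -41..-19 mm), tops at z = 162 mm
- handle (a joint): turn of the handle about the bolt's axis, rad: 0 = fully down in a notch (pointing to chest -x, towards the robot, and 25 degrees above level), growing as it is lifted up and away from the robot; 1.13 = upright, end stop at 1.2. It clears the guard plate above about 0.47. Friction (about 0.08 N m, 1 N at the knob) holds it where it is left; it does not fall by itself
- knob (a point): centre of the red ball knob, 26 mm in diameter, at the end of the handle, 95 mm from the bolt's axis; the handle's steel stem is 10 mm thick and leaves the axis at chest y = 50 mm + the bolt's slide. With the handle down the knob's centre is at chest x = -136, z = 188 mm
- meter: yellow and black multimeter, 90 x 160 x 32 mm, lying loose on the right leaf behind the bolt; to be left alone. Origin at the centre of its underside
- pack: black and green battery pack, 50 x 120 x 40 mm, lying loose on the left leaf behind the bolt; to be left alone. Origin at the centre of its underside
- spool: white spool, 64 mm in diameter, 57 mm high, standing on the bench at the left; to be left alone. Origin at the centre of its underside
- driver: orange screwdriver lying on the bench at the front left; to be left alone
- brush: small brush lying on the bench at the front right; to be left alone
- jar: glass jar with a blue cap, 66 mm in diameter, 80 mm high, standing on the bench at the right; to be left alone. Origin at the centre of its underside

How it is judged:
On the way, in this order (a step that is already met when the one before it is completed fails the run):
1. the handle is lifted clear of the shut notch (above 0.4 rad) while the bolt is still shut (within 10 mm) (value of joint handle above 0.4 rad and value of joint bolt below 0.01 m), for 0.05 s.
2. the bolt is withdrawn by more than 54 mm, the handle still up (above 0.3 rad) (value of joint bolt above 0.054 m and value of joint handle above 0.3 rad), for 0.05 s.
At the end, for the whole second after the job is handed in: the bolt is withdrawn by more than 54 mm of its 60 mm and at rest, the handle lies down in the second notch (within 0.15 rad of fully down), and each loose thing is within 30 mm of where it was (value of joint bolt above 0.054 m and value of joint handle below 0.15 rad and velocity of joint bolt below 0.01 m/s and velocity of joint handle below 0.1 rad/s and distance of each of meter, pack, spool, driver, brush, jar from where it was at the start of the episode below 0.03 m); the robot touches nothing.
It fails at once if a bystander is shifted by more than 30 mm (distance of any of meter, pack, spool, driver, brush, jar from where it was at the start of the episode above 0.03 m).
It also fails if it takes over 48 s, if anything falls off the work surface, if the arm or the gripper's body presses on something with over 40 N, if the wrist force passes 120 N, or if a joint passes its speed limit or range.

## Working session

There is one attempt and no reset: what is moved stays moved. The work goes in short steps, Python scripts to look and compute and a tool call to move; the robot and the scene stay as the last step left them, time stands still between calls to the robot, and variables do not carry over. Pictures are saved under pics/ and viewed, at most 10 in all, crops included, and the job is handed in when it is done.

Besides the shell and the picture viewer there is one more tool, called after ">>>" as name(argument=value, ...), one argument or row to a line, values as JSON. carry_out: Moves the arm, as the interface text tells. Its arguments: {"type":"object","properties":{"plan":{"type":"array"},"force":{"type":"number"}},"required":["plan"]}

```bash
mkdir -p pics; python3 - <<'E'
from cell import status, imaging, env
import cv2
for n in("top","side"):
    cv2.imwrite(f"pics/{n}0.png",cv2.resize(imaging.get_image(n),(800,600),interpolation=cv2.INTER_CUBIC))
    m=imaging.camera_model(n);print(n,m)
s=status.get_state();print(s)
E
```

```text
top {'intrinsics': array([[439.69087388,   0.        , 283.06426447],
       [  0.        , 439.69087388, 207.1501727 ],
       [  0.        ,   0.        ,   1.        ]]), 'dist': array([0.02906879, 0.        , 0.        , 0.        , 0.        ]), 'position': array([ 0.30891459, -0.0052781 ,  1.2290472 ]), 'attitude': array([-2.24559682,  1.96143415, -0.19828688])}
side {'intrinsics': array([[408.00903121,   0.        , 281.68460684],
       [  0.        , 408.00903121, 212.00542127],
       [  0.        ,   0.        ,   1.        ]]), 'dist': array([-0.08485732,  0.        ,  0.        ,  0.        ,  0.        ]), 'position': array([ 0.03847658, -0.72300534,  0.66413907]), 'attitude': array([-2.06100388,  0.62172111, -0.36437153])}
{'time_s': 0.1, 'joints': array([ 1.19798656e+00,  2.41338659e-01,  3.88557590e-03,  1.33516996e+00,
       -1.26884799e-05,  1.57079737e+00]), 'qvel': array([-1.61001828e-03, -1.18481551e-03,  4.15473681e-03, -9.28434340e-04,
       -1.35045486e-03,  5.13921483e-05]), 'joint_torque': array([-3.06597522e-04, -3.73137546e+01,  2.53010005e+01,  1.08716244e-02,
        1.96086194e-05, -4.40482722e-06]), 'eef_pos': array([0.18190188, 0.46509251, 0.19741166]), 'tcp_rot': array([-5.82163695e-01, -3.08684843e+00,  2.82310025e-03]), 'wrist_force': array([-0.43436596,  0.30443566,  0.52878171]), 'torque': array([ 0.01617949,  0.05601631, -0.02992817]), 'gripper_force': 0.0, 'opening': 0.08542638672978567}
```

View pics/top0.png

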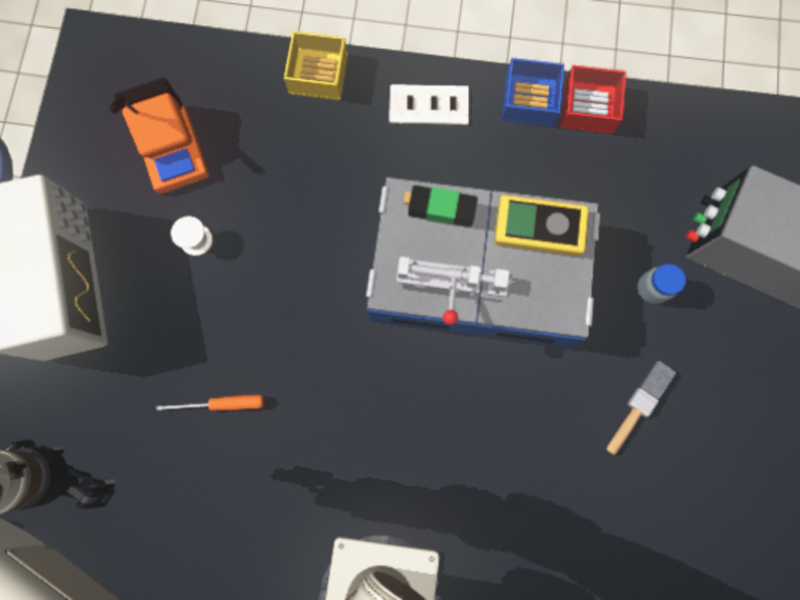

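View pics/side0.png

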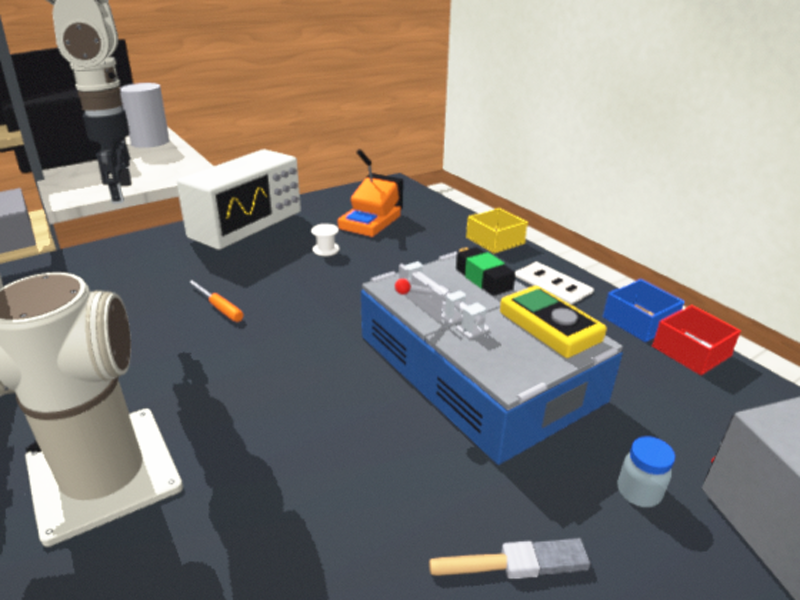

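The top picture shows the chest with its top corners at about (388,179), (597,204), (587,335) and (370,311), and the knob at (450,317). In the side picture the knob is at (402,286). Next I work out the chest pose and the knob position.

```bash
cat > h.py <<'E'
from cell import status, imaging, env
import cv2, numpy as np
from scipy.spatial.transform import Rotation as R
def ray(n,uv,s=560/800):
    m=imaging.camera_model(n)
    p=cv2.undistortPoints(np.array([[np.array(uv,float)*s]]),m["intrinsics"],m["dist"])[0,0]
    return m["position"],R.from_rotvec(m["attitude"]).apply([p[0],p[1],1.])
def onz(n,uv,z):
    o,d=ray(n,uv); return o+d*(z-o[2])/d[2]
def tri(a,b):
    o1,d1=ray("top",a);o2,d2=ray("side",b)
    t=np.linalg.lstsq(np.c_[d1,-d2],o2-o1,rcond=None)[0]
    p,q=o1+d1*t[0],o2+d2*t[1]; return (p+q)/2,np.linalg.norm(p-q)
def proj(n,P):
    m=imaging.camera_model(n); r=R.from_rotvec(m["attitude"]).inv()
    return cv2.projectPoints(np.atleast_2d(P).astype(float),r.as_rotvec(),-r.apply(m["position"]),m["intrinsics"],m["dist"])[0][:,0]
E
python3 - <<'E'
from h import *
np.set_printoptions(precision=4,suppress=True)
print("knob",tri((450,317),(402,286)), "z=.188",onz("top",(450,317),.188),onz("side",(402,286),.188))
c=[onz("top",u,.12)[:2] for u in((388,179),(597,204),(587,335),(370,311))]
c=np.array(c);print(c,c.mean(0))
loc=np.array([[.13,.2],[.13,-.2],[-.13,-.2],[-.13,.2]])
M=cv2.estimateAffinePartial2D(loc,c)[0];print(M,np.degrees(np.arctan2(M[1,0],M[0,0])),np.hypot(M[0,0],M[1,0]))
print("corners side", proj("side",np.c_[c,[.12]*4])/.7)
print(R.from_rotvec(status.get_state()["tcp_rot"]).as_matrix())
E
```

```text
knob (array([ 0.4959, -0.0564,  0.1892]), np.float64(0.0016333186862883997)) z=.188 [ 0.4954 -0.0561  0.188 ] [ 0.4979 -0.0549  0.188 ]
[[ 0.7521  0.0872]
 [ 0.7548 -0.3033]
 [ 0.5081 -0.304 ]
 [ 0.4991  0.0841]] [ 0.6286 -0.109 ]
[[ 0.9696 -0.0125  0.6286]
 [ 0.0125  0.9696 -0.109 ]] 0.7379880534110302 0.9696536433522736
corners side [[465.2721 251.3304]
 [620.016  345.0007]
 [507.4612 402.6191]
 [359.8047 285.4437]]
[[-0.9313  0.3642 -0.0007]
 [ 0.3642  0.9313 -0.0017]
 [-0.     -0.0018 -1.    ]]
```

```bash
python3 - <<'E'
from h import *
im=imaging.get_image("top")[150:250,240:380]; cv2.imwrite("pics/topc.png",cv2.resize(im,None,fx=5.5,fy=5.5,interpolation=cv2.INTER_CUBIC))
E
```

```text
(no output)
```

View pics/topc.png

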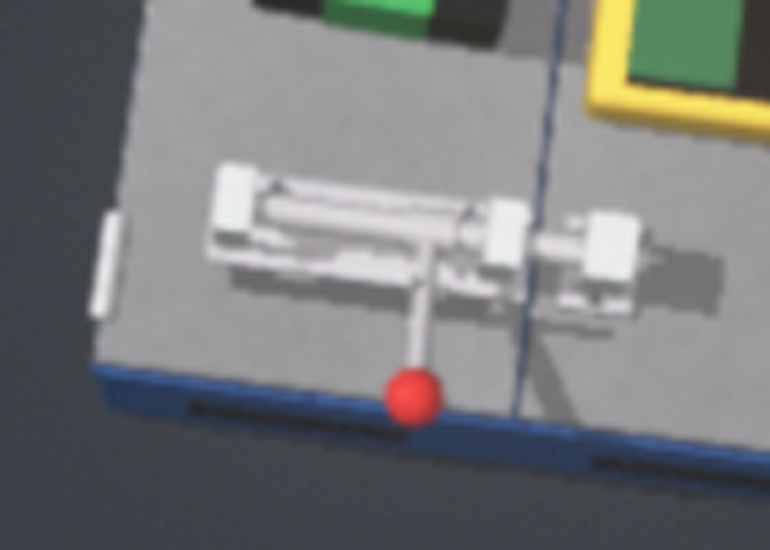

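The enlarged crop puts the knob at (413,397), which is (450,317) on the first picture's scale, matching the earlier reading. The knob is at about (0.496, -0.056, 0.188) and the chest yaw is about +1°. I'll approach with the fingers straddling the knob along y.

>>> carry_out(
  plan=[
    {"linear":[0.01,-0.034,0.015],"angular":[0,0,2.8],"fingers":0},
    {"linear":[0.01,-0.034,0.015],"angular":[0,0,2.8],"fingers":0},
    {"linear":[0.018,-0.034,0.015],"angular":[0,0,2.8],"fingers":0},
    {"linear":[0.018,-0.034,0.015],"angular":[0,0,2.8],"fingers":0},
    {"linear":[0.018,-0.034,0.013],"angular":[0,0,2.8],"fingers":0},
    {"linear":[0.018,-0.034,0],"angular":[0,0,2.8],"fingers":0},
    {"linear":[0.018,-0.034,0],"angular":[0,0,2.8],"fingers":0},
    {"linear":[0.018,-0.034,0],"angular":[0,0,2.8],"fingers":0},
  ],
)

```text
time_s: 0.95
eef_pos: [0.3105, 0.1922, 0.2713]
tcp_rot: [-0.032, 3.141, 0.0]
wrist_force: [0.6, -0.1, 0.6]
opening: 0.0854
gripper_force: 0.0
```

>>> carry_out(
  plan=[
    {"linear":[0.02,-0.034,0],"angular":[0,-2.1,0],"fingers":0},
    {"linear":[0.02,-0.034,0],"angular":[0,-2.1,0],"fingers":0},
    {"linear":[0.02,-0.034,0],"angular":[0,-2.1,0],"fingers":0},
    {"linear":[0.02,-0.034,0],"angular":[0,-2.1,0],"fingers":0},
    {"linear":[0.02,-0.034,0],"angular":[0,-2.1,0],"fingers":0},
    {"linear":[0.02,-0.034,0],"angular":[0,-2.1,0],"fingers":0},
    {"linear":[0.02,-0.034,0],"angular":[0,-2.1,0],"fingers":0},
    {"linear":[0.02,-0.011,0],"angular":[0,-2.1,0],"fingers":0},
  ],
)

```text
time_s: 1.75
eef_pos: [0.4704, -0.0583, 0.271]
tcp_rot: [-0.02, 2.847, -0.006]
wrist_force: [0.1, -0.1, -0.5]
opening: 0.0849
gripper_force: 0.0
```

```bash
cat > st.py <<'E'
from h import *
np.set_printoptions(precision=4,suppress=True)
s=status.get_state()
for k in("time_s","joints","eef_pos","wrist_force","opening","gripper_force"):print(k,s[k])
M=R.from_rotvec(s["tcp_rot"]).as_matrix();print("y",M[:,1],"z",M[:,2])
E
python3 st.py
```

```text
time_s 1.75
joints [-0.1534 -0.0836 -0.2115  1.1516  0.0424 -0.1614]
eef_pos [ 0.4704 -0.0583  0.271 ]
wrist_force [ 0.1099 -0.0523 -0.5455]
opening 0.08493546664253467
gripper_force 0.0
y [-0.0133  0.9999 -0.0061] z [ 0.29  -0.002 -0.957]
```

>>> carry_out(
  plan=[
    {"linear":[0.004,0.001,-0.013],"angular":[0,0,0],"fingers":0},
    {"linear":[0.004,0.001,-0.013],"angular":[0,0,0],"fingers":0},
    {"linear":[0.004,0,-0.013],"angular":[0,0,0],"fingers":0},
    {"linear":[0.004,0,-0.013],"angular":[0,0,0],"fingers":0},
    {"linear":[0.004,0,-0.013],"angular":[0,0,0],"fingers":0},
    {"linear":[0.004,0,-0.013],"angular":[0,0,0],"fingers":0},
    {"linear":[0.004,0,-0.013],"angular":[0,0,0],"fingers":0},
    {"linear":[0.004,0,-0.012],"angular":[0,0,0],"fingers":0},
  ],
)

```text
time_s: 2.55
eef_pos: [0.5017, -0.0533, 0.1672]
tcp_rot: [-0.026, 2.849, -0.004]
wrist_force: [0.2, -0.4, -0.2]
opening: 0.085
gripper_force: 0.0
```

>>> carry_out(
  plan=[
    {"linear":[0,0,0],"angular":[0,0,0],"fingers":0.3},
    {"linear":[0,0,0],"angular":[0,0,0],"fingers":0.5},
    {"linear":[0,0,0],"angular":[0,0,0],"fingers":1},
    {"linear":[0,0,0],"angular":[0,0,0],"fingers":1},
    {"linear":[0,0,0],"angular":[0,0,0],"fingers":1},
    {"linear":[0,0,0],"angular":[0,0,0],"fingers":1},
    {"linear":[0,0,0],"angular":[0,0,0],"fingers":1},
    {"linear":[0,0,0],"angular":[0,0,0],"fingers":1},
  ],
  force=25,
)

```text
time_s: 3.35
eef_pos: [0.5024, -0.0537, 0.1687]
tcp_rot: [-0.025, 2.847, -0.005]
wrist_force: [-0.3, -1.1, 2.5]
opening: -0.0003
gripper_force: 1.3
```

```bash
python3 st.py; python3 - <<'E'
from h import *
im=imaging.get_image("side")[140:280,220:400]; cv2.imwrite("pics/side1.png",cv2.resize(im,None,fx=4,fy=4,interpolation=cv2.INTER_CUBIC))
E
```

```text
time_s 3.35
joints [-0.1313  0.032  -0.37    0.8769  0.0372 -0.1436]
eef_pos [ 0.5024 -0.0537  0.1687]
wrist_force [-0.3374 -1.0816  2.4824]
opening -0.0003478416065937737
gripper_force 1.2798954988829792
y [-0.017   0.9998 -0.0059] z [ 0.29   -0.0007 -0.957 ]
```

View pics/side1.png

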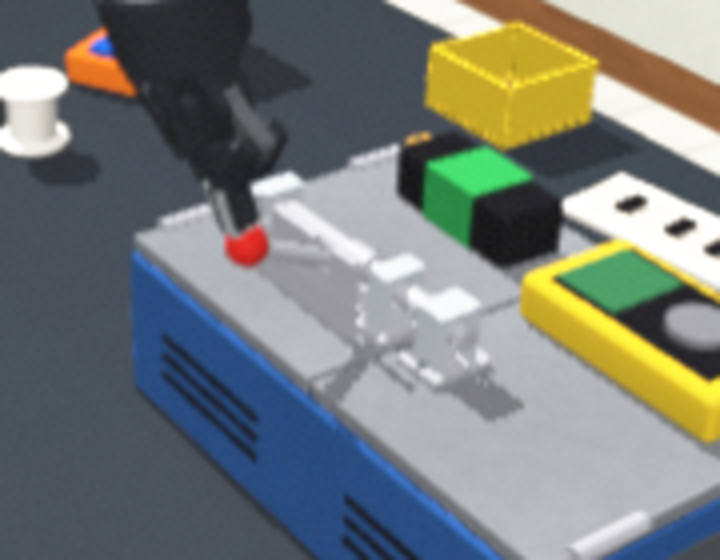

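The fingers shut without catching the knob. The knob is unmoved at about (402,287) in side-800 pixels, and the tips appear behind or above it. I'll check by projecting the TCP.

```bash
python3 - <<'E'
from h import *
s=status.get_state();M=R.from_rotvec(s["tcp_rot"]).as_matrix();p=s["eef_pos"]
np.set_printoptions(precision=1,suppress=True)
P=[p,p-.019*M[:,2],p-.073*M[:,2],[.496,-.056,.188]]
print("side crop px",(proj("side",P)-[220,140])*4)
im=imaging.get_image("top")[150:260,240:390]; cv2.imwrite("pics/top1.png",cv2.resize(im,None,fx=5,fy=5,interpolation=cv2.INTER_CUBIC))
print("top crop px",(proj("top",P)-[240,150])*5)
E
```

```text
side crop px [[250.3 266.3]
 [242.9 242. ]
 [220.8 169.5]
 [243.9 242.5]]
top crop px [[369.  351.5]
 [370.2 356.1]
 [373.6 370.4]
 [375.  358.2]]
```

View pics/top1.png

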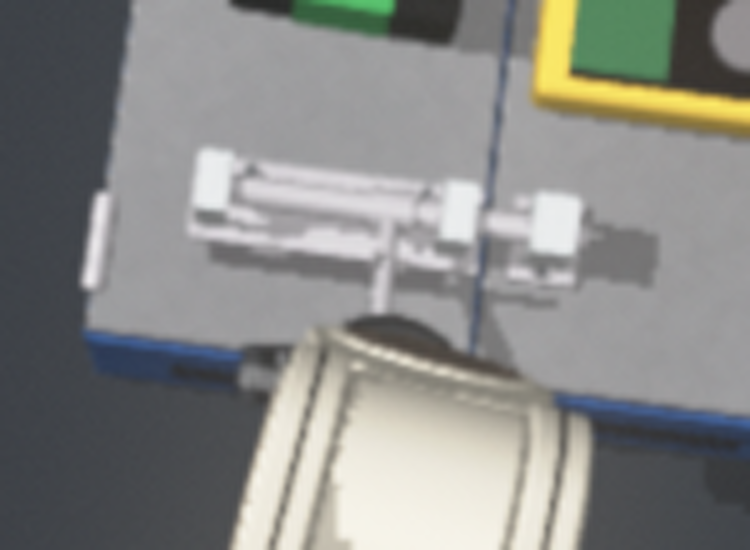

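The top picture shows the knob hidden under the wrist, with one finger knuckle at (265,370). I need a closer side view.

```bash
python3 - <<'E'
from h import *
im=imaging.get_image("side")[140:215,240:340]; im=cv2.resize(im,None,fx=8,fy=8,interpolation=cv2.INTER_LANCZOS4)
im=cv2.convertScaleAbs(im,alpha=1.6,beta=20)
cv2.imwrite("pics/side2.png",im)
s=status.get_state();print(s["opening"],s["gripper_force"])
E
```

```text
-2.9842676296069483e-05 1.6454601008445024
```

View pics/side2.png

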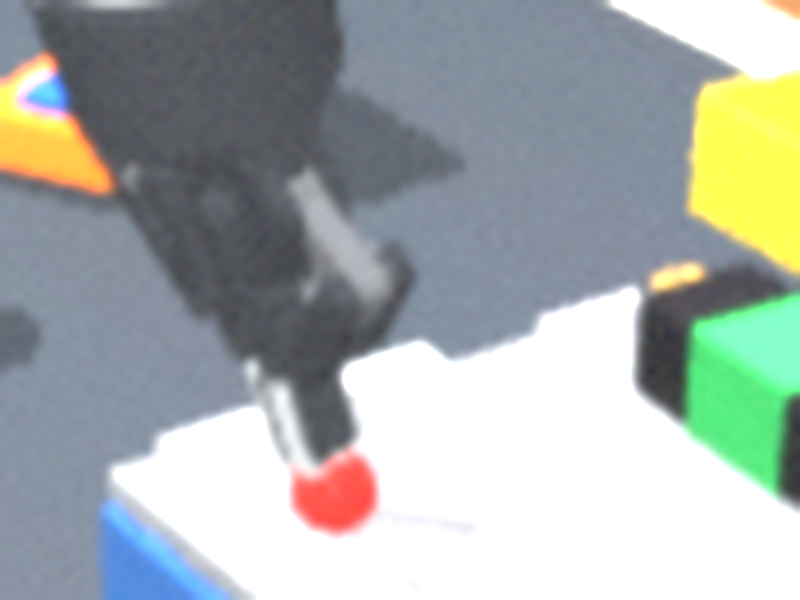

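The fingers look shut right at the ball, so I'm not sure what the pads met. I'll open them and close again in small steps, watching opening and force.

>>> carry_out(
  plan=[
    {"linear":[0,0,0],"angular":[0,0,0],"fingers":0.2},
    {"linear":[0,0,0],"angular":[0,0,0],"fingers":0.2},
    {"linear":[0,0,0],"angular":[0,0,0],"fingers":0.2},
    {"linear":[0,0,0],"angular":[0,0,0],"fingers":0.2},
    {"linear":[0,0,0],"angular":[0,0,0],"fingers":0.2},
    {"linear":[0,0,0],"angular":[0,0,0],"fingers":0.3},
    {"linear":[0,0,0],"angular":[0,0,0],"fingers":0.4},
    {"linear":[0,0,0],"angular":[0,0,0],"fingers":0.4},
  ],
)

```text
time_s: 4.3
eef_pos: [0.5021, -0.0534, 0.1682]
tcp_rot: [-0.026, 2.848, -0.004]
wrist_force: [-0.6, 0.3, 0.6]
opening: 0.0512
gripper_force: 0.0
```

```bash
python3 - <<'E'
from h import *
im=imaging.get_image("side")[140:215,240:340]; im=cv2.resize(im,None,fx=8,fy=8,interpolation=cv2.INTER_LANCZOS4)
cv2.imwrite("pics/side3.png",im)
s=status.get_state();print(s["opening"],s["gripper_force"],s["eef_pos"])
E
```

```text
0.05088979868199169 0.0 [ 0.50210887 -0.05334246  0.16818114]
```

View pics/side3.png

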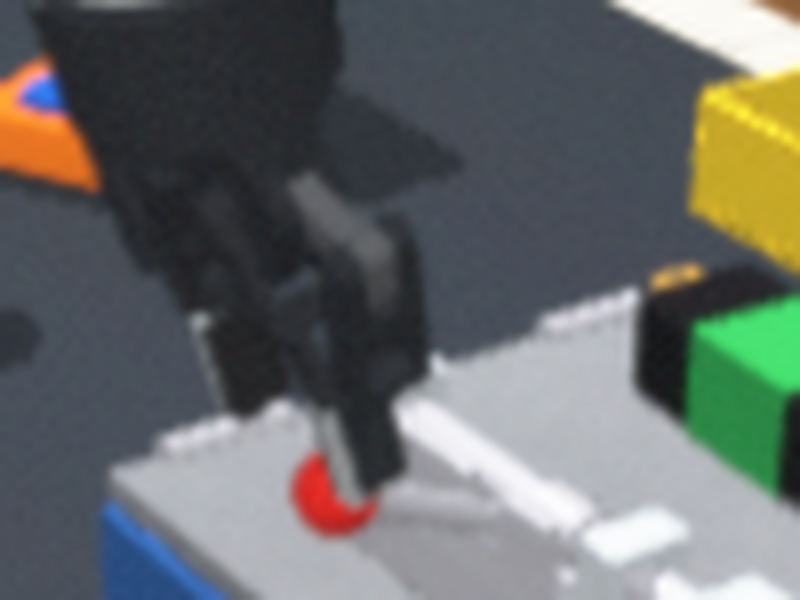

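Opened to 51 mm, the near finger tip is at (370,495) and the far one at (250,405). Both are clearly higher than the stated TCP would put them. I'll work out by how much.

```bash
python3 - <<'E'
from h import *
np.set_printoptions(precision=4,suppress=True)
def ony(uv,y):
    o,d=ray("side",(240+uv[0]/8,140+uv[1]/8),1); return o+d*(y-o[1])/d[1]
print("mid",ony((310,450),-.0533),"near",ony((370,495),-.0533-.029),"far",ony((250,405),-.0533+.029),"ball",ony((335,492),-.056))
E
```

```text
mid [ 0.4915 -0.0533  0.1997] near [ 0.4923 -0.0823  0.199 ] far [ 0.4898 -0.0243  0.2013] ball [ 0.4986 -0.056   0.1849]
```

The pad tips are really about 25–30 mm behind the reported TCP. I'll advance 26 mm further along the tool axis with the fingers open at 51 mm or more, then close.

>>> carry_out(
  plan=[
    {"linear":[0,-0.002,0],"angular":[0,0,0],"fingers":0.3},
    {"linear":[0.0015,0,-0.005],"angular":[0,0,0],"fingers":0.3},
    {"linear":[0.0015,0,-0.005],"angular":[0,0,0],"fingers":0.3},
    {"linear":[0.0015,0,-0.005],"angular":[0,0,0],"fingers":0.3},
    {"linear":[0.0015,0,-0.005],"angular":[0,0,0],"fingers":0.3},
    {"linear":[0.0015,0,-0.005],"angular":[0,0,0],"fingers":0.3},
    {"linear":[0,0,0],"angular":[0,0,0],"fingers":0.3},
    {"linear":[0,0,0],"angular":[0,0,0],"fingers":0.4},
  ],
)

```text
time_s: 5.15
eef_pos: [0.5095, -0.0553, 0.1429]
tcp_rot: [-0.026, 2.849, -0.004]
wrist_force: [-0.3, -0.1, 0.2]
opening: 0.0513
gripper_force: 0.0
```

>>> carry_out(
  plan=[
    {"linear":[0,0,0],"angular":[0,0,0],"fingers":0.6},
    {"linear":[0,0,0],"angular":[0,0,0],"fingers":0.8},
    {"linear":[0,0,0],"angular":[0,0,0],"fingers":1},
    {"linear":[0,0,0],"angular":[0,0,0],"fingers":1},
    {"linear":[0,0,0],"angular":[0,0,0],"fingers":1},
    {"linear":[0,0,0],"angular":[0,0,0],"fingers":1},
    {"linear":[0,0,0],"angular":[0,0,0],"fingers":1},
    {"linear":[0,0,0],"angular":[0,0,0],"fingers":1},
  ],
  force=25,
)

```text
time_s: 5.95
eef_pos: [0.5098, -0.0556, 0.1436]
tcp_rot: [-0.026, 2.848, -0.005]
wrist_force: [-2.7, -1.3, 5.4]
opening: 0.0236
gripper_force: 24.6
```

The knob is gripped at 23.6 mm opening, and the force shows it sits too near the tips. I'll open and regrip 6 mm deeper.

>>> carry_out(
  plan=[
    {"linear":[0,0,0],"angular":[0,0,0],"fingers":0.5},
    {"linear":[0,0,0],"angular":[0,0,0],"fingers":0.5},
    {"linear":[0.001,0,-0.003],"angular":[0,0,0],"fingers":0.5},
    {"linear":[0.001,0,-0.003],"angular":[0,0,0],"fingers":0.5},
    {"linear":[0,0,0],"angular":[0,0,0],"fingers":1},
    {"linear":[0,0,0],"angular":[0,0,0],"fingers":1},
    {"linear":[0,0,0],"angular":[0,0,0],"fingers":1},
    {"linear":[0,0,0],"angular":[0,0,0],"fingers":1},
  ],
  force=25,
)

```text
time_s: 6.75
eef_pos: [0.5113, -0.0554, 0.1369]
tcp_rot: [-0.026, 2.849, -0.004]
wrist_force: [0.0, -0.7, -0.8]
opening: 0.0244
gripper_force: 24.6
```

>>> carry_out(
  plan=[
    {"linear":[-0.0004,0,0.0056],"angular":[0,4.5,0],"fingers":1},
    {"linear":[-0.0004,0,0.0056],"angular":[0,4.5,0],"fingers":1},
    {"linear":[0.0004,0,0.0057],"angular":[0,4.5,0],"fingers":1},
    {"linear":[0.0004,0,0.0057],"angular":[0,4.5,0],"fingers":1},
    {"linear":[0.0013,0,0.0055],"angular":[0,4.5,0],"fingers":1},
    {"linear":[0.0013,0,0.0055],"angular":[0,4.5,0],"fingers":1},
    {"linear":[0.0022,0,0.0052],"angular":[0,4.5,0],"fingers":1},
    {"linear":[0.0022,0,0.0052],"angular":[0,4.5,0],"fingers":1},
  ],
)

```text
time_s: 7.55
eef_pos: [0.5183, -0.0549, 0.1822]
tcp_rot: [0.026, -2.803, -0.005]
wrist_force: [-2.1, 0.0, 0.5]
opening: 0.0242
gripper_force: 26.3
```

```bash
python3 - <<'E'
from h import *
im=imaging.get_image("side")[130:220,230:350]; im=cv2.resize(im,None,fx=6.6,fy=6.6,interpolation=cv2.INTER_LANCZOS4)
cv2.imwrite("pics/side4.png",im)
s=status.get_state();print(s["opening"],s["wrist_force"],s["eef_pos"])
a=np.radians(25)+np.array([0,.47,.63,.8]);P=np.c_[.582-.095*np.cos(a),0*a-.056,.148+.095*np.sin(a)]
print((proj("side",P)-[230,130])*6.6)
E
```

```text
0.02397060514551891 [-7.40580631 -1.16848026 12.62411661] [ 0.51778423 -0.05504966  0.18078437]
[[336.21846694 465.84033164]
 [403.47988319 358.01173713]
 [433.93154403 327.47446503]
 [468.83937964 300.26633185]]
```

View pics/side4.png

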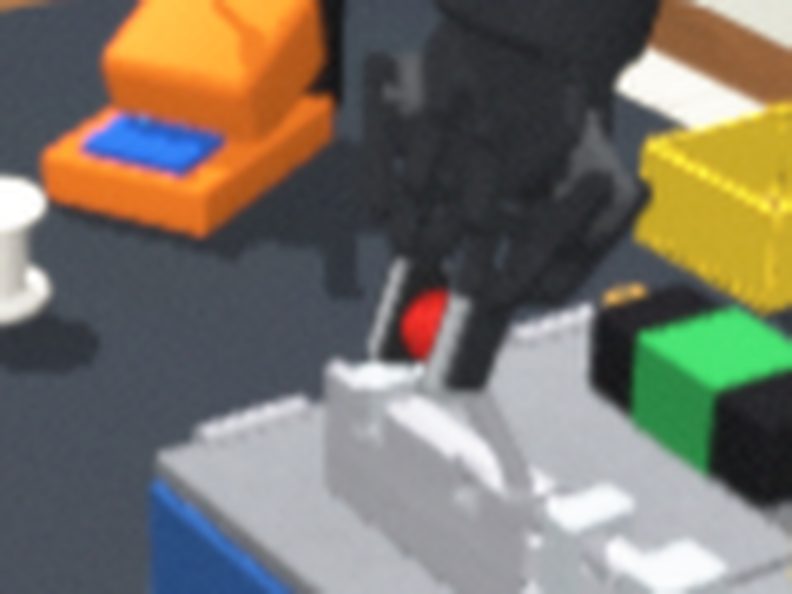

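The ball is at (435,327), which matches the prediction for θ ≈ 0.63, so the handle is clear of the notch. Now I'll slide the bolt left.

>>> carry_out(
  plan=[
    {"linear":[0,0.004,0],"angular":[0,0,0],"fingers":1},
    {"linear":[0,0.008,0],"angular":[0,0,0],"fingers":1},
    {"linear":[-0.0005,0.008,0],"angular":[0,0,0],"fingers":1},
    {"linear":[0,0.008,0],"angular":[0,0,0],"fingers":1},
    {"linear":[0,0.008,0],"angular":[0,0,0],"fingers":1},
    {"linear":[-0.0005,0.008,0],"angular":[0,0,0],"fingers":1},
    {"linear":[0,0.008,0],"angular":[0,0,0],"fingers":1},
    {"linear":[0,0.004,0],"angular":[0,0,0],"fingers":1},
  ],
)

```text
time_s: 8.4
eef_pos: [0.518, 0.0017, 0.1808]
tcp_rot: [0.027, -2.807, -0.004]
wrist_force: [2.4, -3.3, -4.3]
opening: 0.0242
gripper_force: 26.4
```

>>> carry_out(
  plan=[
    {"linear":[0,0.002,0],"angular":[0,0,0],"fingers":1},
    {"linear":[0,0.002,0],"angular":[0,0,0],"fingers":1},
    {"linear":[0,0.002,0],"angular":[0,0,0],"fingers":1},
    {"linear":[0,0,0],"angular":[0,0,0],"fingers":1},
    {"linear":[0,0,0],"angular":[0,0,0],"fingers":1},
    {"linear":[0,0,0],"angular":[0,0,0],"fingers":1},
    {"linear":[0,0,0],"angular":[0,0,0],"fingers":1},
    {"linear":[0,0,0],"angular":[0,0,0],"fingers":1},
  ],
)

```text
time_s: 9.2
eef_pos: [0.518, 0.0035, 0.1807]
tcp_rot: [0.023, -2.807, 0.003]
wrist_force: [3.0, -11.2, -5.9]
opening: 0.0245
gripper_force: 26.5
```

```bash
python3 st.py
```

```text
time_s 9.2
joints [ 0.0082  0.5901  0.4257  1.7412 -0.0023 -0.0081]
eef_pos [0.518  0.0035 0.1807]
wrist_force [  2.9978 -11.2031  -5.9197]
opening 0.024461207010895325
gripper_force 26.503739655017853
y [-0.0166  0.9999  0.0005] z [-0.3286 -0.005  -0.9445]
```

The bolt is at its stop, with an 11 N reaction and about 59 mm of travel. Now I'll lay the handle down by reversing the arc.

>>> carry_out(
  plan=[
    {"linear":[-0.0022,-0.001,-0.0052],"angular":[0,-4.5,0],"fingers":1},
    {"linear":[-0.0022,0,-0.0052],"angular":[0,-4.5,0],"fingers":1},
    {"linear":[-0.0013,0,-0.0055],"angular":[0,-4.5,0],"fingers":1},
    {"linear":[-0.0013,0,-0.0055],"angular":[0,-4.5,0],"fingers":1},
    {"linear":[-0.0004,0,-0.0057],"angular":[0,-4.5,0],"fingers":1},
    {"linear":[-0.0004,0,-0.0057],"angular":[0,-4.5,0],"fingers":1},
    {"linear":[0.0004,0,-0.0056],"angular":[0,-4.5,0],"fingers":1},
    {"linear":[0.0004,0,-0.0056],"angular":[0,-4.5,0],"fingers":1},
  ],
)

```text
time_s: 10.0
eef_pos: [0.5141, 0.0033, 0.1394]
tcp_rot: [-0.023, 2.838, -0.011]
wrist_force: [16.2, -10.4, -8.1]
opening: 0.0243
gripper_force: 26.2
```

>>> carry_out(
  plan=[
    {"linear":[0,0,-0.001],"angular":[0,0,0],"fingers":1},
    {"linear":[0,0,-0.001],"angular":[0,0,0],"fingers":1},
    {"linear":[0,0,0],"angular":[0,0,0],"fingers":1},
    {"linear":[0,0,0],"angular":[0,0,0],"fingers":1},
    {"linear":[0,0,0],"angular":[0,0,0],"fingers":1},
    {"linear":[0,0,0],"angular":[0,0,0],"fingers":1},
    {"linear":[0,0,0],"angular":[0,0,0],"fingers":1},
    {"linear":[0,0,0],"angular":[0,0,0],"fingers":1},
  ],
)

```text
time_s: 10.8
eef_pos: [0.5113, 0.0034, 0.1367]
tcp_rot: [-0.023, 2.846, -0.01]
wrist_force: [2.5, -8.6, 0.8]
opening: 0.0244
gripper_force: 27.1
```

```bash
python3 st.py
```

```text
time_s 10.8
joints [ 0.0121  0.0701 -0.4195  0.7857 -0.0081 -0.0052]
eef_pos [0.5113 0.0034 0.1367]
wrist_force [ 2.5241 -8.5873  0.8461]
opening 0.02439827899888708
gripper_force 27.117077708244324
y [-0.0147  0.9998 -0.0093] z [ 0.2912 -0.0046 -0.9567]
```

The TCP is back at its grasp height, so the handle is down. I'll release and retract along the tool axis.

>>> carry_out(
  plan=[
    {"linear":[0,0,0],"angular":[0,0,0],"fingers":0.4},
    {"linear":[0,0,0],"angular":[0,0,0],"fingers":0.2},
    {"linear":[0,0,0],"angular":[0,0,0],"fingers":0.2},
    {"linear":[0,0,0],"angular":[0,0,0],"fingers":0.2},
    {"linear":[0,0,0],"angular":[0,0,0],"fingers":0.2},
    {"linear":[-0.003,0,0.01],"angular":[0,0,0],"fingers":0.2},
    {"linear":[-0.006,0,0.02],"angular":[0,0,0],"fingers":0.2},
    {"linear":[-0.006,0,0.02],"angular":[0,0,0],"fingers":0.2},
  ],
)

```text
time_s: 11.6
eef_pos: [0.4949, 0.0058, 0.1859]
tcp_rot: [-0.026, 2.849, -0.004]
wrist_force: [1.4, -0.8, 1.8]
opening: 0.0681
gripper_force: 0.0
```

>>> carry_out(
  plan=[
    {"linear":[-0.015,0,0.03],"angular":[0,0,0],"fingers":0.2},
    {"linear":[-0.02,0,0.03],"angular":[0,0,0],"fingers":0.2},
    {"linear":[-0.03,0,0.03],"angular":[0,0,0],"fingers":0.2},
    {"linear":[-0.03,0,0.02],"angular":[0,0,0],"fingers":0.2},
    {"linear":[-0.03,0,0],"angular":[0,0,0],"fingers":0.2},
    {"linear":[-0.02,0,0],"angular":[0,0,0],"fingers":0.2},
    {"linear":[0,0,0],"angular":[0,0,0],"fingers":0.2},
    {"linear":[0,0,0],"angular":[0,0,0],"fingers":0.2},
  ],
)

```text
time_s: 12.4
eef_pos: [0.351, 0.0057, 0.2962]
tcp_rot: [-0.026, 2.846, -0.004]
wrist_force: [0.6, -0.2, -0.0]
opening: 0.0685
gripper_force: 0.0
```

```bash
python3 - <<'E'
from h import *
im=imaging.get_image("side"); cv2.imwrite("pics/side5.png",cv2.resize(im[100:300,180:440],None,fx=3,fy=3,interpolation=cv2.INTER_CUBIC))
a=np.radians(25);print((proj("side",[[.495,.004,.188],[.495,.004-.006,.188]])-[180,100])*3)
E
```

```text
[[260.02552692 270.16719585]
 [264.04472301 273.24839444]]
```

View pics/side5.png

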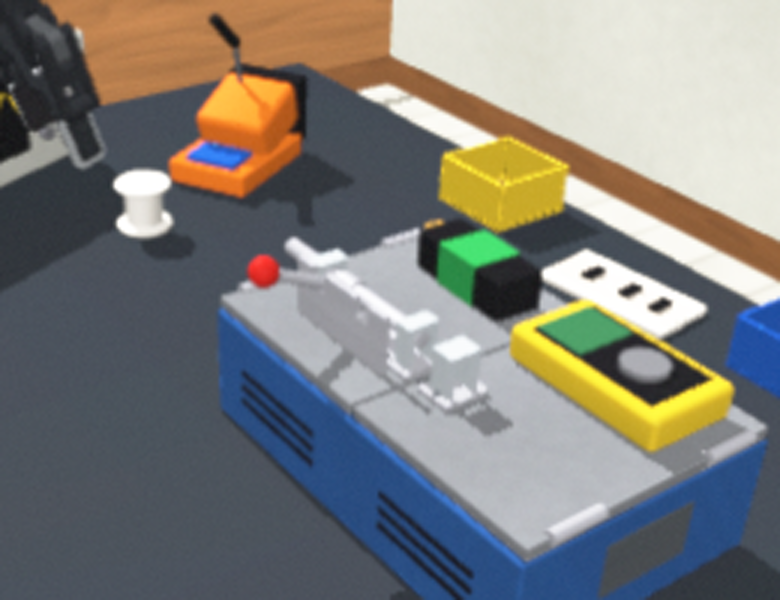

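The ball is at (263,270) and the prediction for fully withdrawn and down is (260,270). I'll confirm the displacement against the first pictures.

```bash
python3 - <<'E'
from h import *
def red(im,box):
    x0,y0,x1,y1=box; h=cv2.cvtColor(im[y0:y1,x0:x1],cv2.COLOR_BGR2HSV)
    m=cv2.inRange(h,(0,180,90),(5,255,255))|cv2.inRange(h,(170,180,90),(180,255,255))
    n,_,s,c=cv2.connectedComponentsWithStats(m);k=1+s[1:,4].argmax();print(s[k,4],c[k]+[x0,y0]);return c[k]+[x0,y0]
np.set_printoptions(precision=4,suppress=True)
p0=tri(red(cv2.imread("pics/top0.png"),(300,250,560,360)),red(cv2.imread("pics/side0.png"),(330,230,480,330)))
rs=lambda n:cv2.resize(imaging.get_image(n),(800,600),interpolation=cv2.INTER_CUBIC)
p1=tri(red(rs("top"),(300,250,560,360)),red(rs("side"),(330,180,480,330)))
print(p0,p1,p1[0]-p0[0])
E
```

```text
46 [449.9565 317.3043]
139 [402.2734 286.1727]
65 [414.8462 312.9692]
146 [382.2329 271.5   ]
(array([ 0.4958, -0.0566,  0.1889]), np.float64(0.002470719974506318)) (array([0.4953, 0.0028, 0.1882]), np.float64(0.002449237333527774)) [-0.0005  0.0594 -0.0007]
```

The knob moved 59.4 mm in y and its height is back to the start value, so the bolt is withdrawn and the handle is down. I'll hand in.

```bash
python3 -c "
from cell import env
print(env.close_job())"
```

```text
the job is handed in; nothing more can be done
None
```

The bolt is withdrawn about 59 mm of its 60 mm and the handle lies down in the second notch; the job is handed in, but no verdict was shown.

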